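# Snap the dust cap onto the open specimen stand

### The arm

A 6-joint arm with a two-finger parallel gripper is mounted at the origin on the work surface. World frame = base frame: x ahead of the robot, y to its left, z up, the work surface at z = 0. Lengths are in m, angles in rad, forces in N, time in s.
With the tool pointing down it reaches from about 0.375 to 0.75 m from the base axis. Payload 9 kg.
Tool frame: the origin (TCP) lies on the mounting face of the last link; the fingertips stand 173 mm ahead of it and the grasp point (between the pads) lies 155 mm ahead of it (ctrl.grip_point_offset is the distance from the TCP to the grasp point, in m); z points along the fingers, y is the line along which they close (so a half turn about z gives the same grasp; the last joint's range is limited). The gripper opens to 85 mm and grips with 20 to 120 N. Pads are 22 mm wide; open, the fingers measure 114 mm over their backs; the gripper's body (76 mm by 85 mm) begins 54 mm behind the grasp point. The pads swing forward as they close: fully open they stand 13 mm farther back than shut.
Start: joints at [-1.521, 0.104, 0.097, 1.564, 0, 1.353], TCP at [0.159, -0.579, 0.405] pointing down, gripper open.
Joint ranges: [-2.99, 2.99], [-0.84, 1.86], [-1.1, 1.16], [-1.84, 2.11], [-1.51, 1.56], [-3.14, 3.14]. Speed limits (rad/s): [2.22, 2.22, 2.57, 3.14, 3.14, 3.14].

### API

Orientations are given as [roll, pitch, yaw] about the fixed x, y, z axes, in that order (R = Rz(yaw) Ry(pitch) Rx(roll)).
In Python, from workcell import ctrl gives the robot as it stands.
- The arm moves only by the tool step_arm, never from a script. Its argument "plan" is a list that holds one entry, the list of rows, each a list of 5 numbers: the shift along the world's x, y, z in m, then the turn about the world's z in rad, then the finger opening in m, from 0 to 0.0854. A call has 1 to 12 rows; each row shifts and turns the commanded pose from where the row before left it; what a row does not reach is not made up. A row lasts 1/10 s, in which the tool goes at most 50 mm and 8.59 degrees, less where a joint would pass 70% of its speed; a pose out of reach is approached as far as the arm can. A call is refused whole if a number of a shift passes 0.05 or a number of a turn 0.15, either way. A call with a gripper value outside its range is refused whole. The fingers move at their own pace and stop on an object; the grip force is fixed at half the most. Time passes only in rows, so rows that do not move let the fingers close. It gives the time, the measured TCP pose, the force, the opening and the grip force at its end, in the units of the state.
- ctrl.observe(): the state, without advancing time (a new reading comes with each control period).
- ctrl.get_image(name): name is "scene" or "top" or "wrist"; returns a dict with "color" (384x512x3 uint8, blue, green, red), "vfov" (degrees; the focal length in pixels is half the picture's height over the tangent of half this angle, whatever the lens; pixels are square), "cx", "cy" (the principal point, pixels), "dist_coeffs" ([k1, k2, p1, p2, k3] as OpenCV has them; the pictures are not rectified), "R" (3x3) and "t" (3): a world point X has camera coordinates R X + t; the wrist camera has in their place "hand_eye" (4x4, takes a point from camera to tool coordinates, whose origin is the TCP and whose axes are the flange's). Camera axes: x right, y down, z forward; pixel columns grow to the right and rows downward; lengths in m; the calibration is good to about 2 mm. A picture is of the moment at which its call begins: read the wrist's pose just before it. There is no depth.
- ctrl.job_done(): hands the job in; it is judged then, once.
The state is a dict: "time": time; "joint_pos": joint angles; "joint_velocities": joint speeds; "joint_efforts": joint torques, N m; "tcp_pos": TCP position; "orientation": TCP orientation; "force": force on the tool from outside, world axes, zero at the start; "torque": the same for the moment, N m; "grip_width": finger opening in m; "grasp_force": force on a finger pad.
Only numpy, scipy, OpenCV 4.12 (cv2) and the standard library are available. Lean on these libraries where they do the work, as an engineer would, in place of code of your own. Each camera call takes 0.05 s, during which the arm holds its last target. There are 200 camera calls.

### The job

One of the three specimen stands on the dark board has lost its dust cap: pick up the narrow clear cap from the table, set it squarely over that stand's crystal and collar, and press it straight down until it clicks; keep pressing past the click until its rim is fully home against the plinth, squashing the rubber seal. Finish with the gripper still pressing it firmly home (do not let go or lift away), and do not knock the crystal or disturb anything else on the stall.

Things in the scene. Friction and masses are not known exactly. Their poses are not given: they have to be found in the camera images.
- cap_center (a point): the dust cap to fit, loose, standing open side down on the table: a cylinder 49 mm across and 66 mm tall, about 50 g, clear walls 2 mm thick, solid black flat top (6 mm), black rim band (10 mm) at the foot. The point is on its axis, half-way up, 33 mm above the foot and below the top; z is up its axis. It may be gripped round its sides and pressed down in the grip, or pressed on its flat top
- cap_foot (a point): the centre of the same cap's open foot, 33 mm below cap_center. The inside is 44.6 mm wide, narrowed to 39.4 mm by an inner lip 2.5 mm high at the very foot, which snaps over the noses of the stand
- stand_seat (a point): the open stand, fixed on the dark board: centre of the upper face of its round black plinth (72 mm across, 14 mm thick). Fully home, the cap's foot rests on this face and cap_center is 33 mm above this point. z is up. A round collar, 36.6 mm across, rises 20 mm from the face; above 13 mm it tapers to 28 mm as a lead-in; the crystal stands on it. Any rotation about the vertical is fine
- stand_noses (a point): on the stand's axis, 7.4 mm above stand_seat, at the height of four rounded noses on spring tongues in the collar, 43.2 mm across when free. The cap's foot meets them 10.8 mm above stand_seat; pushing over them takes 7 to 9 N, most at 8 to 9 mm; then the resistance drops and the cap clicks in with its foot 5 to 3 mm above stand_seat
- stand_seal (a point): top centre of the springy rubber seal ring round the collar's foot, 51 mm across, standing 3.5 mm proud of stand_seat's face. It pushes back with 1 N when touched, rising to 5 N with the rim home on the face; if the cap is let go after the click it lifts the cap about 2 mm off the face, up against the noses, so only steady pressing keeps the rim home
- crystal: the fragile quartz crystal fixed on top of the open stand's collar, within 28 mm across and 30 mm tall; the point is the centre of its foot, 20 mm above stand_seat, so its tip is 50 mm above stand_seat and 82 mm above the table
- capped1: a second stand of the same size on the dark board, already capped (fixed, 80 mm tall with its cap); the point is the centre of its underside, on the board
- capped2: a third stand of the same size on the dark board, already capped (fixed, 80 mm tall with its cap); the point is the centre of its underside, on the board
- board: the dark wooden display board that the three stands are screwed to: 105 x 400 x 18 mm, fixed, long side along its y; the point is the centre of its underside. The stands are about 125 mm apart in a row along it
- widecap_center (a point): a wider, lower spare cap for bigger stands, 66 mm in diameter and 44 mm tall, standing loose on the table; it does not fit and is to be left alone. The point is its centre, half-way up
- cluster: a loose lump of brown rock with purple crystals, 50 mm across and about 38 mm tall, on the table; the point is the centre of its underside
- loupe: a folded steel hand lens, 68 x 28 x 13 mm, lying loose on the table; the point is near its middle, at the underside
- cards: a small loose stack of blank price cards, 55 x 85 x 15 mm, on the table; the point is the centre of its underside
Mind the look-alikes: they are no part of the job. What is shaped like the part that bears cap_center but yellow is not meant.

How it is judged:
By the outcome, as a careful person would: the job done as asked, in the order asked, and still so for the second after the job is handed in, while the arm keeps its last pose, push and grip.
It also fails if it takes over 51 s, if anything falls off the work surface, if the arm or the gripper's body presses on something with over 40 N, if the wrist force passes 120 N, or if a joint passes its speed limit or range.

## Working session

There is one attempt and no reset: what is moved stays moved. The work goes in short steps, Python scripts to look and compute and a tool call to move; the robot and the scene stay as the last step left them, time stands still between calls to the robot, and variables do not carry over. Pictures are saved under pics/ and viewed, at most 10 in all, crops included, and the job is handed in when it is done.

Besides the shell and the picture viewer there is one more tool, called after ">>>" in YAML: its name, and indented under it one key for each argument. step_arm: Moves the arm, as the interface text tells. Its arguments: {"type":"object","properties":{"plan":{"type":"array"}},"required":["plan"]}

```bash
mkdir -p pics; cat > h.py <<'E'
import numpy as np, cv2
from workcell import ctrl
from scipy.spatial.transform import Rotation as Rn
def grab(n):
    s=ctrl.observe(); g=ctrl.get_image(n); return s,g
def cam(s,g):
    h=g["color"].shape[0]; f=h/2/np.tan(np.radians(g["vfov"])/2)
    K=np.array([[f,0,g["cx"]],[0,f,g["cy"]],[0,0,1]])
    if "R" in g and g["R"] is not None: R=np.array(g["R"]);t=np.array(g["t"])
    else:
        T=np.eye(4);T[:3,:3]=Rn.from_euler("xyz",s["orientation"]).as_matrix();T[:3,3]=s["tcp_pos"]
        M=np.linalg.inv(T@np.array(g["hand_eye"]));R=M[:3,:3];t=M[:3,3]
    return K,np.array(g["dist_coeffs"],float),R,t
def ray(c,uv):
    K,d,R,t=c
    p=cv2.undistortPoints(np.array([[uv]],float),K,d)[0,0]
    v=R.T@np.array([p[0],p[1],1]); return -R.T@t,v
def onz(c,uv,z):
    o,v=ray(c,uv); return o+v*(z-o[2])/v[2]
def proj(c,X):
    K,d,R,t=c
    return cv2.projectPoints(np.array(X,float).reshape(-1,1,3),cv2.Rodrigues(R)[0],t,K,d)[0][:,0]
E
python3 - <<'E'
from h import *
import pickle
for n in("scene","top"):
    s,g=grab(n); cv2.imwrite(f"pics/{n}0.png",g["color"]); c=cam(s,g); pickle.dump(c,open(n+".pkl","wb"))
    print(n,-c[2].T@c[3],c[0][0,0],c[1])
print(s)
E
```

```text
scene [1.24453539 0.5586761  0.74050635] 484.79380600360156 [-0.01562101  0.          0.          0.          0.        ]
top [0.46808918 0.00578325 0.98695401] 411.1925995934978 [-0.02554289  0.          0.          0.          0.        ]
{'time': 0.05, 'joint_pos': array([-1.52071806e+00,  1.04683444e-01,  9.64922205e-02,  1.56393385e+00,
       -4.10896906e-06,  1.35309692e+00]), 'joint_velocities': array([-0.00126813, -0.00214872, -0.00012211, -0.00183384, -0.00095722,
        0.00124086]), 'joint_efforts': array([ 7.36110698e-03, -5.58732033e+01,  5.05202508e+01,  1.37863369e-02,
       -2.29693642e-04,  2.34289780e-05]), 'tcp_pos': array([ 0.15875663, -0.57849932,  0.40394411]), 'orientation': array([-3.14029438e+00, -2.82976038e-04,  2.67777498e-01]), 'force': array([-0.44407192,  0.06090564,  0.07321315]), 'torque': array([-0.00501606,  0.03369742,  0.0162154 ]), 'grasp_force': 0.0, 'grip_width': 0.08516412508843953}
```

View pics/top0.png

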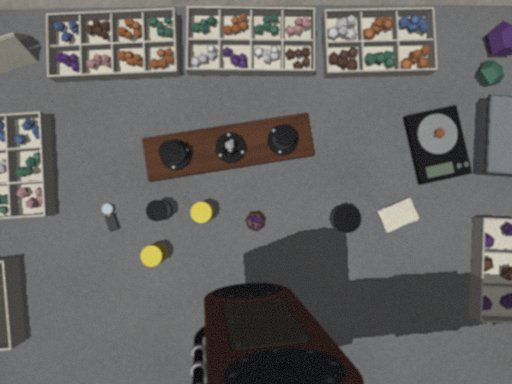

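View pics/scene0.png

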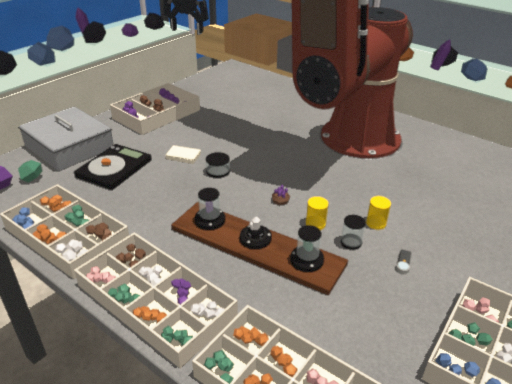

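The top view shows the narrow black-topped cap at about (157,210), with yellow caps at (201,212) and (151,256). The open stand is the middle one at (231,148), capped stands are at (175,154) and (283,138), the wide cap is at (346,217), the loupe at (109,215) and the cluster at (256,220).

```bash
python3 - <<'E'
from h import *
import pickle
c=pickle.load(open("top.pkl","rb")); im=cv2.imread("pics/top0.png")
print("rough cap",onz(c,(157,210),.066),"stand",onz(c,(231,148),.032))
for n,u,z in(("y1",(201,212),.066),("y2",(151,256),.066),("c1",(175,154),.098),("c2",(283,138),.098),("lou",(109,215),.01),("clu",(256,220),.03),("bA",(144,139),.018),("bB",(307,114),.018),("bC",(149,180),.018)): print(n,onz(c,u,z).round(3))
crop=im[120:235,100:300]; cv2.imwrite("pics/topc.png",cv2.resize(crop,(800,460),interpolation=cv2.INTER_CUBIC))
E
```

```text
rough cap [0.45085182 0.21922984 0.066     ] stand [0.59190131 0.05400018 0.032     ]
y1 [0.445 0.121 0.066]
y2 [0.349 0.234 0.066]
c1 [0.572 0.172 0.098]
c2 [ 0.604 -0.063  0.098]
lou [0.44  0.346 0.01 ]
clu [ 0.424 -0.002  0.03 ]
bA [0.618 0.26  0.018]
bB [ 0.673 -0.127  0.018]
bC [0.521 0.249 0.018]
```

View pics/topc.png

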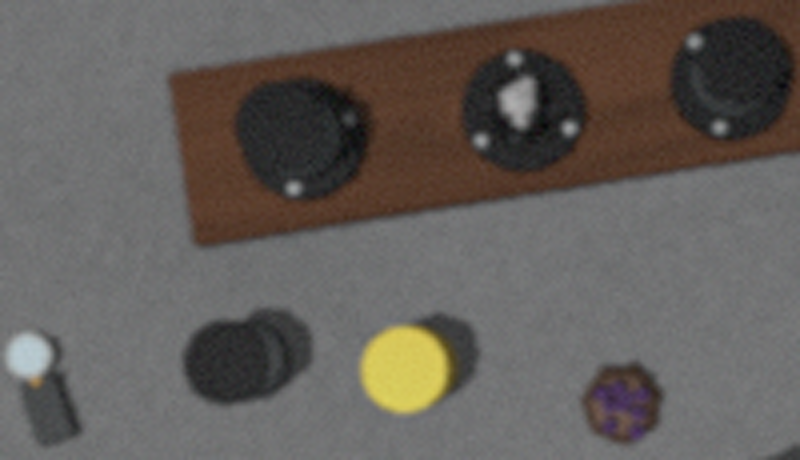

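The crop confirms the cap top centre near px (156,210) and the plinth centre near (231,147.5), so roughly cap (0.45, 0.22) and stand (0.59, 0.054). I'll close the fingers across the board (yaw about 1.71) and move out on an arc.

>>> step_arm:
  plan:
    - [[0.034,0.033,0,0.065,0.085],[0.034,0.033,0,0.065,0.085],[0.034,0.033,0,0.065,0.085],[0.034,0.033,0,0.065,0.085],[0.034,0.033,0,0.065,0.085],[0.034,0.033,0,0.065,0.085],[0.034,0.033,0,0.065,0.085],[0.034,0.033,0,0.065,0.085],[0.034,0.033,0,0.065,0.085],[0.034,0.033,0,0.065,0.085]]

```text
time: 1.1
tcp_pos: [0.4999, -0.2469, 0.4045]
orientation: [-3.141, 0.0, 0.921]
force: [0.3, -1.1, -0.3]
grip_width: 0.0851
grasp_force: 0.0
```

>>> step_arm:
  plan:
    - [[-0.004,0.039,-0.005,0.065,0.085],[-0.004,0.039,-0.005,0.065,0.085],[-0.004,0.039,-0.005,0.065,0.085],[-0.004,0.039,-0.005,0.065,0.085],[-0.004,0.039,-0.005,0.065,0.085],[-0.004,0.039,-0.005,0.065,0.085],[-0.004,0.039,-0.005,0.065,0.085],[-0.004,0.039,-0.005,0.065,0.085],[-0.004,0.039,-0.005,0.065,0.085],[-0.004,0.039,-0.005,0.065,0.085],[-0.004,0.039,-0.005,0.065,0.085],[-0.004,0.039,-0.005,0.065,0.085]]

```text
time: 2.3
tcp_pos: [0.4502, 0.221, 0.3443]
orientation: [-3.141, 0.0, 1.7]
force: [0.8, -0.2, 0.4]
grip_width: 0.0851
grasp_force: 0.0
```

```bash
python3 - <<'E'
from h import *
s,g=grab("wrist"); s,g=grab("wrist"); c=cam(s,g); cv2.imwrite("pics/w1.png",g["color"])
import pickle; pickle.dump(c,open("w1.pkl","wb"))
print(s["time"],s["tcp_pos"],s["orientation"],s["force"],ctrl.grip_point_offset); print(np.array(g["hand_eye"]).round(3),c[0][0,0],c[1])
print("exp cap top",proj(c,[.451,.22,.066]),"stand",proj(c,[.592,.054,.032]))
E
```

```text
2.35 [0.44902507 0.22494502 0.34335095] [-3.14039960e+00 -2.36372338e-03  1.70733260e+00] [-2.28638044  3.97157468 -1.38541433] 0.1547
[[-0.001 -0.951 -0.309  0.078]
 [ 1.    -0.001 -0.    -0.001]
 [ 0.    -0.309  0.951  0.031]
 [ 0.     0.     0.     1.   ]] 321.44431725396765 [-0.08470639  0.          0.          0.          0.        ]
exp cap top [[264.90417826 197.20070282]] stand [[368.97597518 342.91844889]]
```

View pics/w1.png

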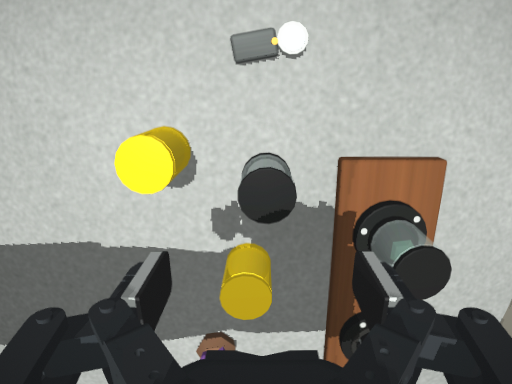

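The wrist view shows the clear cap's black top at about (267,194). Yellow caps are at (146,163) and (246,292), capped1 at (420,270), and the loupe is well clear. I'll refine the cap centre now, using the foot as a cross-check.

```bash
python3 - <<'E'
from h import *
s,g=grab("wrist"); c=cam(s,g); im=g["color"]
print(s["time"],s["tcp_pos"],s["orientation"],s["joint_velocities"].round(3))
m=(im.max(2)<45).astype(np.uint8); m=cv2.morphologyEx(m,cv2.MORPH_OPEN,np.ones((5,5)))
n,l,st,ce=cv2.connectedComponentsWithStats(m)
for i in range(1,n):
    if st[i,4]>400: print(st[i],ce[i])
i=l[194,267]; 
cs,_=cv2.findContours((l==i).astype(np.uint8),0,1); p=cv2.convexHull(max(cs,key=cv2.contourArea))
q=np.array([onz(c,x[0],.066)[:2] for x in p],np.float32)
print(cv2.minEnclosingCircle(q),cv2.fitEllipse(p))
E
```

```text
2.4 [0.44946787 0.22276386 0.34363068] [-3.13999142e+00 -9.15993396e-04  1.70436644e+00] [-0.075 -0.023 -0.009  0.016 -0.028 -0.017]
[ 397  247   54   59 1616] [426.01670792 275.93935644]
[   89   252   423   132 21639] [315.45126854 344.03304219]
[   0  308  112   76 5850] [ 50.92752137 350.94991453]
((0.43885767459869385, 0.15567231178283691), 0.29285505414009094) ((248.2933349609375, 172.82601928710938), (466.9640197753906, 759.9083862304688), 88.5649185180664)
```

>>> step_arm:
  plan:
    - [[0,0,-0.02,0,0.075],[0,0,-0.02,0,0.075],[0,0,0,0,0.075],[0,0,0,0,0.075],[0,0,0,0,0.075],[0,0,0,0,0.075]]

```text
time: 3.05
tcp_pos: [0.4512, 0.2192, 0.3059]
orientation: [3.14, -0.0, 1.697]
force: [0.4, -0.6, -0.0]
grip_width: 0.0749
grasp_force: 0.0
```

```bash
cat > circ.py <<'E'
from h import *
def disc(im,c,X,r,z,th=60,win=45):
    """dark disc near world XY: enclosing circle of its contour cast onto plane z"""
    u=proj(c,[*X,z])[0].astype(int); m=(cv2.GaussianBlur(im,(3,3),0).max(2)<th).astype(np.uint8)
    w=np.zeros_like(m); cv2.circle(w,tuple(map(int,u)),win,1,-1); m&=w
    m=cv2.morphologyEx(m,cv2.MORPH_OPEN,np.ones((7,7)))
    n,l,st,ce=cv2.connectedComponentsWithStats(m); i=1+np.argmax(st[1:,4])
    cs,_=cv2.findContours((l==i).astype(np.uint8),0,1); p=cv2.convexHull(max(cs,key=cv2.contourArea))
    q=np.array([onz(c,x[0],z)[:2] for x in p],np.float32)
    return ce[i],st[i],cv2.minEnclosingCircle(q),cv2.fitEllipse(q)
E
python3 - <<'E'
from circ import *
s,g=grab("wrist"); c=cam(s,g); im=g["color"]; cv2.imwrite("pics/w2.png",im)
print(s["time"],s["tcp_pos"],s["orientation"],s["joint_velocities"].round(3),s["force"])
for th in(55,70): print(disc(im,c,(.451,.22),.0245,.066,th))
E
```

```text
3.05 [0.45122259 0.21917037 0.30591826] [ 3.13983122e+00 -5.77298665e-05  1.69723705e+00] [ 0.004  0.001 -0.003 -0.003 -0.001  0.   ] [ 0.44156027 -0.59472589 -0.00108577]
(array([264.68335344, 203.28950543]), array([ 232,  173,   66,   62, 3316], dtype=int32), ((0.4525083005428314, 0.22153770923614502), 0.02371574565768242), ((0.45244377851486206, 0.2213413566350937), (0.046372003853321075, 0.046620000153779984), 155.76571655273438))
(array([264.58607849, 202.53451733]), array([ 232,  170,   67,   65, 3491], dtype=int32), ((0.45239749550819397, 0.22163040935993195), 0.024134408682584763), ((0.4523414075374603, 0.22155645489692688), (0.04693828523159027, 0.04802267998456955), 177.87521362304688))
```

>>> step_arm:
  plan:
    - [[0.001,0.0024,-0.02,0,0.075],[0,0,-0.02,0,0.075],[0,0,-0.02,0,0.075],[0,0,-0.02,0,0.075],[0,0,-0.018,0,0.075],[0,0,-0.01,0,0.075],[0,0,0,0,0.075],[0,0,0,0,0.075],[0,0,0,0,0.065],[0,0,0,0,0.06]]

```text
time: 4.1
tcp_pos: [0.4522, 0.2219, 0.1978]
orientation: [3.14, -0.0, 1.698]
force: [-0.3, 0.2, 1.2]
grip_width: 0.0597
grasp_force: 0.0
```

>>> step_arm:
  plan:
    - [[0,0,0,0,0.055],[0,0,0,0,0.052],[0,0,0,0,0.05],[0,0,0,0,0.045],[0,0,0,0,0.04],[0,0,0,0,0.04],[0,0,0,0,0.04],[0,0,0,0,0.04]]

```text
time: 4.9
tcp_pos: [0.4521, 0.2218, 0.1973]
orientation: [3.141, -0.0, 1.698]
force: [-0.9, -0.9, 6.1]
grip_width: 0.0479
grasp_force: 61.9
```

>>> step_arm:
  plan:
    - [[0,0,0.01,0,0.04],[0,0,0.02,0,0.04],[0,0,0.03,0,0.04],[0,0,0.03,0,0.04],[0,0,0.03,0,0.04],[0,0,0.03,0,0.04],[0,0,0.01,0,0.04],[0,0,0,0,0.04]]

```text
time: 5.7
tcp_pos: [0.4521, 0.2219, 0.3582]
orientation: [3.139, -0.0, 1.698]
force: [0.5, -0.3, -2.1]
grip_width: 0.0479
grasp_force: 61.8
```

>>> step_arm:
  plan:
    - [[0.01,-0.012,0,0,0.04],[0.015,-0.018,0,0,0.04],[0.02,-0.024,0,0,0.04],[0.025,-0.03,0,0,0.04],[0.025,-0.03,0,0,0.04],[0.02,-0.024,0,0,0.04],[0.015,-0.018,0,0,0.04],[0.01,-0.012,0,0,0.04],[0,0,0,0,0.04],[0,0,0,0,0.04],[0,0,0,0,0.04],[0,0,0,0,0.04]]

```text
time: 6.9
tcp_pos: [0.5913, 0.0546, 0.3568]
orientation: [3.141, -0.0, 1.699]
force: [1.0, -0.0, -0.0]
grip_width: 0.0479
grasp_force: 61.8
```

```bash
python3 - <<'E'
from h import *
s,g=grab("wrist"); c=cam(s,g); cv2.imwrite("pics/w3.png",g["color"])
import pickle; pickle.dump(c,open("w3.pkl","wb"))
print(s["time"],s["tcp_pos"],s["orientation"],s["force"],s["grip_width"],s["grasp_force"])
s,g=grab("top");cv2.imwrite("pics/t3.png",g["color"])
print(proj(c,[.592,.054,.032]))
E
```

```text
6.9 [0.59134845 0.05459629 0.35682019] [ 3.14144605e+00 -7.13906519e-05  1.69891438e+00] [ 0.97080211 -0.02676016 -0.0272938 ] 0.04790696047590616 61.8300860747695
[[263.26614805 175.78523552]]
```

View pics/w3.png

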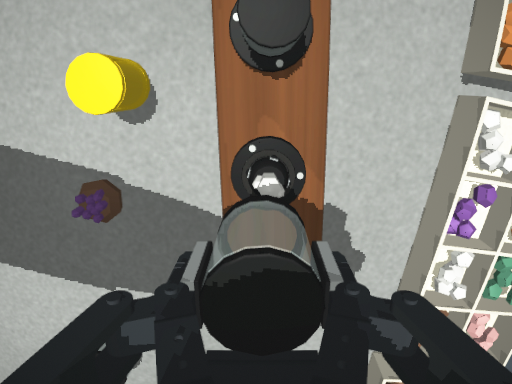

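The cap is held square. The plinth arc is visible, centred near (268,175), with the crystal at (268,183). The cap's top is at (262,300). Next I'll fit the plinth's visible arc.

```bash
cat > fit.py <<'E'
from h import *
from scipy.optimize import least_squares
def arc(im,c,X,z,r,rpx,a0,a1,th=50,lo=.75,hi=1.25):
    """edge of dark disc: last dark->bright step along rays from the guessed centre, angles in the picture"""
    u=proj(c,[*X,z])[0]; gr=cv2.GaussianBlur(im,(3,3),0).max(2).astype(float); P=[]
    for a in np.radians(np.arange(a0,a1,4)):
        k=np.arange(lo*rpx,hi*rpx,.25); x=u[0]+k*np.cos(a); y=u[1]+k*np.sin(a)
        v=cv2.remap(gr.astype(np.float32),x[None].astype(np.float32),y[None].astype(np.float32),1)[0]
        j=np.where((v[:-1]<th)&(v[1:]>=th))[0]
        if len(j): P.append(onz(c,(x[j[-1]],y[j[-1]]),z)[:2])
    P=np.array(P); f=least_squares(lambda q:np.hypot(*(P-q[:2]).T)-(q[2] if len(q)>2 else r),[*X],loss="soft_l1",f_scale=5e-4)
    f3=least_squares(lambda q:np.hypot(*(P-q[:2]).T)-q[2],[*X,r],loss="soft_l1",f_scale=5e-4)
    return len(P),f.x,np.abs(f.fun).mean(),f3.x
E
python3 - <<'E'
from fit import *
import pickle
c=pickle.load(open("w3.pkl","rb")); im=cv2.imread("pics/w3.png")
for th in(45,60): print(arc(im,c,(.592,.054),.032,.036,37,-205,20,th))
w=im[100:200,262].max(1); print(w[30:60]); print(im[165,215:320].max(1))
E
```

```text
(30, array([0.59437329, 0.055001  ]), np.float64(0.0010599881118036752), array([0.59561384, 0.0569445 , 0.03414282]))
(57, array([0.59651799, 0.05542282]), np.float64(0.0010822402763710252), array([0.59601062, 0.05695316, 0.03452306]))
[145 144 144 146 146 142 107  27  35  60  56  54  54  55  54  54  54  54
  54  52  50  59  59  59  56  57  51  40  27  28]
[187 188 188 190 139 120 125 136 136 134 132 131 136 139 141 140 114  55
  46  48  49  49  49  49  49  49  49  50  47  50  57  60  60  57  57  48
  43  36  26  30  29  30  31  32  32  33  33  33  35  34  33  36  35  37
  37  35  36  34  34  33  32  31  31  30  30  30  29  27  25  32  41  48
  56  55  56  56  58  49  45  47  46  47  46  46  47  47  46  46  46  40
 143 144 144 141 140 137 134 135 135 134 132 132 128 126 124]
```

```bash
python3 - <<'E'
from fit import *
import pickle
c=pickle.load(open("w3.pkl","rb")); im=cv2.imread("pics/w3.png")
print("cam",-c[2].T@c[3])
for z in(.018,.032):
  for th in(70,85,100): print(z,th,arc(im,c,(.5955,.0565),z,.036,37,-165,-15,th))
print("sides z.032",onz(c,(231.3,165),.032),onz(c,(305.2,165),.032))
t=pickle.load(open("top.pkl","rb"))
it=cv2.imread("pics/top0.png")
# plinth from top view
for z in (.032,.025): print("top",z,arc(it,t,(.594,.055),z,.036,15.5,0,360,70))
E
```

```text
cam [0.58039898 0.13211472 0.32544414]
0.018 70 (38, array([0.59655744, 0.05394607]), np.float64(0.0001853209458620387), array([0.5964428 , 0.05462021, 0.03543635]))
0.018 85 (38, array([0.59646996, 0.05431309]), np.float64(0.0001284420921429537), array([0.59642185, 0.05458119, 0.03577449]))
0.018 100 (38, array([0.59637629, 0.05468358]), np.float64(0.00012681189970134126), array([0.59644093, 0.05429595, 0.03632445]))
0.032 70 (38, array([0.59615612, 0.05557655]), np.float64(0.0005124266784358052), array([0.59581218, 0.05793328, 0.03401019]))
0.032 85 (38, array([0.59602506, 0.05589836]), np.float64(0.0004209776193902606), array([0.59575515, 0.05781533, 0.03439569]))
0.032 100 (38, array([0.59597716, 0.05624727]), np.float64(0.000336314459508588), array([0.59576102, 0.0576598 , 0.03482566]))
sides z.032 [0.56100041 0.06056937 0.032     ] [0.62959406 0.06936921 0.032     ]
top 0.032 (83, array([0.59319835, 0.05515286]), np.float64(0.0009202623159135564), array([0.59341256, 0.05526344, 0.03674492]))
top 0.025 (83, array([0.59393852, 0.0553147 ]), np.float64(0.0011622454659500085), array([0.59429835, 0.05564289, 0.03702144]))
```

```bash
python3 - <<'E'
from fit import *
import pickle
c=pickle.load(open("w3.pkl","rb")); im=cv2.imread("pics/w3.png")
zt=.3568-.1975+.066; X=(.5913,.0546)
a=np.radians(np.arange(0,360,45)); print(proj(c,[[X[0]+.0245*np.cos(k),X[1]+.0245*np.sin(k),zt] for k in a]).round(0))
print("foot",proj(c,[[X[0]+.0245*np.cos(k),X[1]+.0245*np.sin(k),zt-.066] for k in a]).round(0))
v=cv2.resize(im[130:360,170:350],(720,920)[:2]) ; v=cv2.resize(im[130:270,180:350],(728,600),interpolation=cv2.INTER_CUBIC); cv2.imwrite("pics/w3c.png",v)
E
```

```text
[[328. 314.]
 [318. 274.]
 [273. 251.]
 [222. 263.]
 [199. 301.]
 [215. 339.]
 [256. 357.]
 [302. 348.]]
foot [[306. 238.]
 [298. 208.]
 [269. 192.]
 [236. 201.]
 [220. 228.]
 [230. 256.]
 [258. 270.]
 [289. 263.]]
```

View pics/w3c.png

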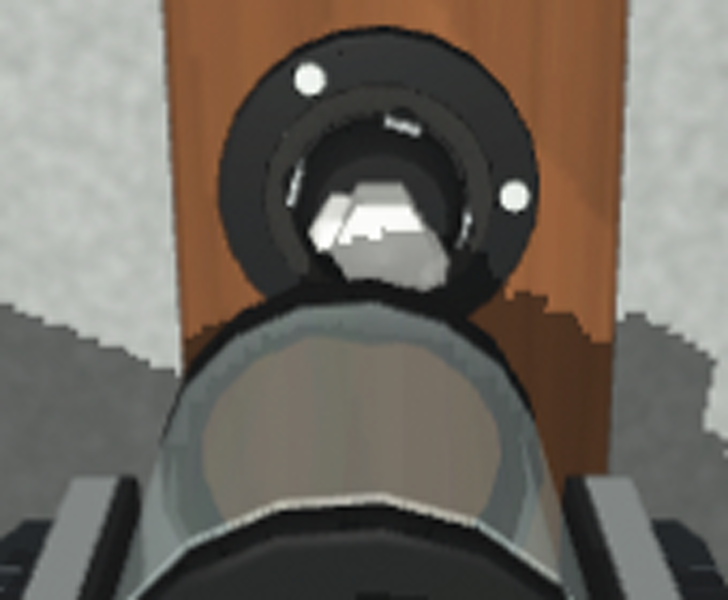

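>>> step_arm:
  plan:
    - [[0.0025,0.0003,0,0,0.04],[0.0023,0.0002,0,0,0.04],[0,0,-0.01,0,0.04],[0,0,-0.016,0,0.04],[0,0,-0.016,0,0.04],[0,0,-0.012,0,0.04],[0,0,-0.006,0,0.04],[0,0,0,0,0.04],[0,0,0,0,0.04],[0,0,0,0,0.04]]

```text
time: 8.0
tcp_pos: [0.5969, 0.0542, 0.2976]
orientation: [3.14, 0.0, 1.698]
force: [0.5, -0.1, -0.4]
grip_width: 0.0479
grasp_force: 61.8
```

```bash
python3 - <<'E'
from h import *
s,g=grab("wrist"); c=cam(s,g); a=g["color"]
import pickle; pickle.dump(c,open("w4.pkl","wb")); cv2.imwrite("pics/w4.png",a)
print(s["time"],s["tcp_pos"],s["orientation"],s["force"])
s,g=grab("scene"); b=g["color"]; cv2.imwrite("pics/s4.png",b); cs=cam(s,g)
u=proj(cs,[s["tcp_pos"][0],s["tcp_pos"][1],.09])[0].astype(int); print(u)
b=cv2.resize(b[u[1]-50:u[1]+50,u[0]-40:u[0]+40],(400,500),interpolation=cv2.INTER_CUBIC)
a=cv2.resize(a[130:330,180:340],(400,500),interpolation=cv2.INTER_CUBIC)
cv2.imwrite("pics/v4.png",np.hstack([a,b]))
E
```

```text
8.0 [0.59685574 0.05423881 0.29759336] [3.14021303e+00 3.80274244e-04 1.69781428e+00] [ 0.53540351 -0.08372739 -0.39151864]
[255 212]
```

View pics/v4.png

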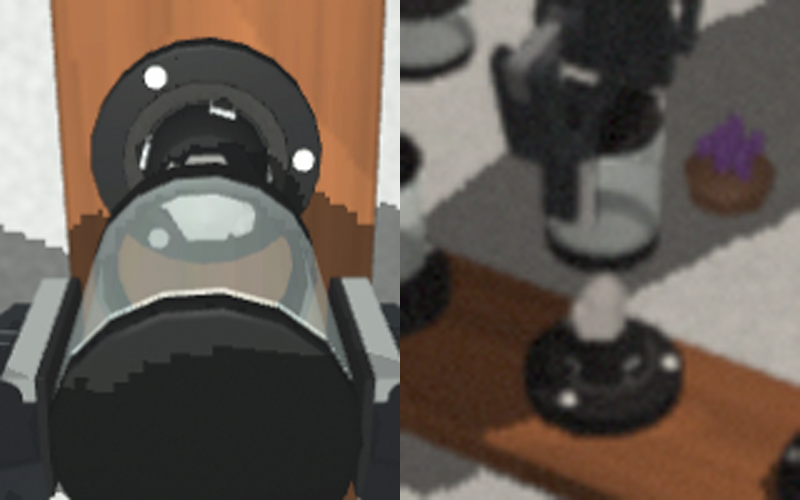

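Side by side, the views show the cap upright. In the scene view its foot and the plinth are both centred at crop x≈604, and in the wrist view the cap top and plinth are both at x≈206. I'll lower gently and watch the force.

>>> step_arm:
  plan:
    - [[0,0,-0.005,0,0.04],[0,0,-0.005,0,0.04],[0,0,-0.005,0,0.04],[0,0,-0.005,0,0.04],[0,0,-0.005,0,0.04],[0,0,-0.005,0,0.04],[0,0,-0.005,0,0.04],[0,0,-0.005,0,0.04],[0,0,-0.003,0,0.04],[0,0,0,0,0.04],[0,0,0,0,0.04]]

```text
time: 9.2
tcp_pos: [0.5966, 0.0543, 0.2538]
orientation: [3.141, 0.0, 1.698]
force: [0.6, -0.3, -0.1]
grip_width: 0.0481
grasp_force: 61.8
```

>>> step_arm:
  plan:
    - [[0,0,-0.002,0,0.04],[0,0,-0.002,0,0.04],[0,0,-0.002,0,0.04],[0,0,-0.002,0,0.04],[0,0,0,0,0.04]]

```text
time: 9.7
tcp_pos: [0.5964, 0.0543, 0.2453]
orientation: [-3.141, -0.0, 1.698]
force: [-0.3, -0.1, 0.1]
grip_width: 0.0478
grasp_force: 61.8
```

>>> step_arm:
  plan:
    - [[0,0,-0.001,0,0.04],[0,0,-0.001,0,0.04],[0,0,-0.001,0,0.04],[0,0,-0.001,0,0.04],[0,0,0,0,0.04],[0,0,0,0,0.04]]

```text
time: 10.3
tcp_pos: [0.5967, 0.0544, 0.2418]
orientation: [3.141, -0.0, 1.698]
force: [1.1, 0.9, -1.0]
grip_width: 0.0474
grasp_force: 61.8
```

>>> step_arm:
  plan:
    - [[0,0,-0.001,0,0.04],[0,0,-0.001,0,0.04],[0,0,0,0,0.04]]

```text
time: 10.6
tcp_pos: [0.5967, 0.0544, 0.24]
orientation: [3.141, -0.0, 1.698]
force: [1.8, 1.5, 1.7]
grip_width: 0.0478
grasp_force: 62.0
```

>>> step_arm:
  plan:
    - [[0,0,-0.001,0,0.04],[0,0,-0.001,0,0.04],[0,0,0,0,0.04]]

```text
time: 10.9
tcp_pos: [0.5969, 0.0544, 0.2387]
orientation: [3.14, -0.0, 1.698]
force: [0.0, 4.4, 5.1]
grip_width: 0.0478
grasp_force: 62.4
```

>>> step_arm:
  plan:
    - [[0,0.0005,-0.0005,0,0.04],[0,0.0005,-0.0005,0,0.04],[0,0,0,0,0.04]]

```text
time: 11.2
tcp_pos: [0.5971, 0.0553, 0.238]
orientation: [3.14, 0.0, 1.698]
force: [0.7, 3.3, 8.6]
grip_width: 0.048
grasp_force: 62.6
```

>>> step_arm:
  plan:
    - [[0,0,-0.001,0,0.04],[0,0,-0.001,0,0.04],[0,0,0,0,0.04]]

```text
time: 11.5
tcp_pos: [0.5969, 0.0554, 0.2352]
orientation: [3.14, -0.0, 1.698]
force: [2.7, 3.7, 2.0]
grip_width: 0.048
grasp_force: 62.0
```

It clicked: the force dropped from 8.6 to 2.0 N. I'll keep pressing towards home.

>>> step_arm:
  plan:
    - [[0.0003,0.0005,-0.001,0,0.04],[0.0002,0,-0.001,0,0.04],[0,0,-0.001,0,0.04],[0,0,0,0,0.04]]

```text
time: 11.9
tcp_pos: [0.5969, 0.0556, 0.2313]
orientation: [-3.141, 0.0, 1.698]
force: [0.5, 2.2, 0.1]
grip_width: 0.0476
grasp_force: 62.0
```

>>> step_arm:
  plan:
    - [[0,0,-0.001,0,0.04],[0,0,-0.001,0,0.04],[0,0,0,0,0.04]]

```text
time: 12.2
tcp_pos: [0.5969, 0.0557, 0.2297]
orientation: [-3.141, 0.0, 1.698]
force: [-1.9, 1.0, 4.5]
grip_width: 0.048
grasp_force: 62.3
```

>>> step_arm:
  plan:
    - [[0,0,-0.001,0,0.04],[0,0,0,0,0.04],[0,0,0,0,0.04]]

```text
time: 12.5
tcp_pos: [0.5969, 0.0557, 0.2293]
orientation: [-3.141, 0.0, 1.698]
force: [-5.1, 1.3, 8.5]
grip_width: 0.0479
grasp_force: 62.7
```

>>> step_arm:
  plan:
    - [[-0.0006,0,-0.001,0,0.04],[0,0,0,0,0.04],[0,0,0,0,0.04]]

```text
time: 12.8
tcp_pos: [0.5967, 0.0557, 0.2293]
orientation: [3.14, 0.001, 1.698]
force: [-6.7, 1.2, 13.2]
grip_width: 0.0476
grasp_force: 63.3
```

>>> step_arm:
  plan:
    - [[0,0,-0.001,0,0.04],[0,0,0,0,0.04],[0,0,0,0,0.04]]

```text
time: 13.1
tcp_pos: [0.5967, 0.0557, 0.2293]
orientation: [3.14, 0.001, 1.698]
force: [-9.3, 0.2, 21.1]
grip_width: 0.0477
grasp_force: 64.1
```

The height now stays fixed at 0.2293 while the force climbs, so the rim is home. I'll ease the side load, hold and check visually.

>>> step_arm:
  plan:
    - [[-0.0008,0,0,0,0.04],[0,0,0,0,0.04],[0,0,0,0,0.04],[0,0,0,0,0.04],[0,0,0,0,0.04]]

```text
time: 13.6
tcp_pos: [0.5963, 0.0557, 0.2293]
orientation: [3.139, 0.001, 1.698]
force: [-4.6, 1.3, 18.6]
grip_width: 0.0477
grasp_force: 63.7
```

```bash
python3 - <<'E'
from h import *
s,g=grab("wrist"); a=g["color"]
s,g=grab("scene"); b=g["color"]
print(s["time"],s["tcp_pos"],s["orientation"],s["force"],s["torque"],s["grip_width"],s["grasp_force"])
a=cv2.resize(a[90:340,160:360],(400,500),interpolation=cv2.INTER_CUBIC)
b=cv2.resize(b[180:280,215:295],(400,500),interpolation=cv2.INTER_CUBIC)
cv2.imwrite("pics/v5.png",np.hstack([a,b]))
E
```

```text
13.65 [0.59634793 0.05570388 0.22928543] [3.13868943e+00 9.93843667e-04 1.69780784e+00] [-6.73855426  0.64325937 19.41735638] [ 0.2299245   1.39121968 -0.013937  ] 0.047673152953093725 63.72225472703576
```

View pics/v5.png

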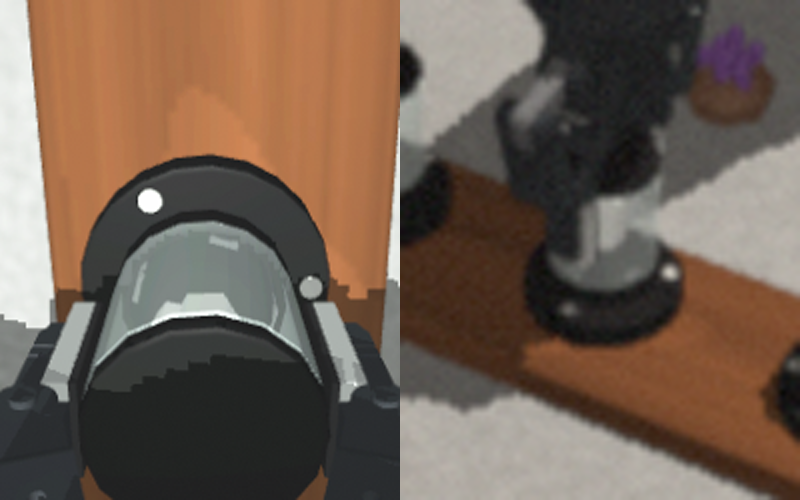

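Both views show the cap upright, with its rim down on the plinth all round and the crystal inside. It's steady at about 19 N, so I'm handing in.

```bash
python3 -c "
from workcell import ctrl
print(ctrl.job_done())"
```

```text
the job is handed in; nothing more can be done
None
```

The dust cap clicked onto the open stand and is pressed fully home, with the gripper still holding it down at about 19 N; nothing else looked disturbed, and I handed the job in at about 14 s, with no verdict returned.

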